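Roll a stiff shop sign face onto its foam backing

TASK

On the garden shop's counter, take the hand roller from its cradle and roll the green sign face firmly onto its foam backing: set the roller down across the sign right beside the black clip bar and roll it along the middle to the other end, pressing steadily so that the face sinks about 5 mm, without crushing the foam. Then put the roller back in its cradle, upright, and let go. Do not press on the orange sign.

Things in the scene. Friction and masses are not known exactly. Their poses are not given: they have to be found in the camera images.
- roller_mid (a point): Hand roller, mm: black rubber drum (diameter 40, 50 long, spins freely) under an aluminium yoke 110 wide (y), 50 deep (x); upright wooden handle 26 thick (x), 34 wide (y). Point: mid axis, 60 above the drum's lowest line, 60 below the handle's top; yoke top 8 below it, yoke shoulders' undersides 31 below it. y along the axle, x the way it rolls, z up. 0.34 kg. Starts in the cradle.
- green_top (a point): Sign to roll: stiff green face, 240 (x) by 100 (y) mm, on foam. Point: centre of its upper surface, 41 above the counter; x runs lengthwise from the black clip bar to the free end, z up. Bar: x -120 to -100, 12 high, so the drum fits from axle x = -80 on; start there, within 30 mm. The face sinks evenly and springs back: 1 mm per 1.5 N, stop at 14 mm. Under 3 N does not bond, over 35 N crushes.
- orange_top (a point): The other sign, the same in size and build but with an orange face; not to be pressed. The point is at the centre of its face's upper surface. The two signs may lie in either place.
- cradle_seat (a point): Fixed steel cradle: two rails 90 long (x), 24 wide, 76 apart (y), tops 40 mm above the counter. The roller's shoulders rest on the rails, its drum hangs between them. Point: midway between the rails at the height of their tops; x along the rails, y across, z up. The parked roller's point is 31 mm above this point, its y along the cradle's y, either way round.
Not all that is in view belongs to the job. Of the things that look like the part that bears cradle_seat, the smallest one is meant.

How it is judged:
By the outcome, as a careful person would: the job done as asked, in the order asked, and still so for the second after the job is handed in, with the robot touching nothing.
It also fails if it takes over 54 s, if anything falls off the work surface, if the arm or the gripper's body presses on something with over 40 N, if the wrist force passes 120 N, or if a joint passes its speed limit or range.

ROBOT

A 7-joint arm with a two-finger parallel gripper is mounted at the origin on the work surface. World frame = base frame: x ahead of the robot, y to its left, z up, the work surface at z = 0. Lengths are in m, angles in rad, forces in N, time in s.
With the tool pointing down it reaches from about 0.4 to 0.85 m from the base axis. Payload 4.5 kg.
Tool frame: the origin (TCP) lies midway between the tips of the shut fingers; the grasp point (between the pads) lies 19 mm behind it; z points along the fingers, y is the line along which they close (so a half turn about z gives the same grasp; the last joint's range is limited). The gripper opens to 88 mm and grips with 3 to 60 N. Pads are 18 mm wide; open, the fingers measure 123 mm over their backs; the gripper's body (75 mm by 187 mm) begins 45 mm behind the grasp point.
Start: joints at [1.272, 0.689, -0.195, 1.565, 0.157, 0.902, -0.215], TCP at [0.204, -0.591, 0.239] pointing down, gripper open.
Joint ranges: [-3.01, 3.01], [-0.46, 2.08], [-1.47, 1.51], [0.13, 2.56], [-1, 4.14], [0.04, 2.09], [-2.66, 2.66]. Speed limits (rad/s): [2.57, 2.57, 3.14, 3.14, 3.14, 3.14, 3.14].

INTERFACE

Orientations are given as a unit quaternion [x, y, z, w].
In Python, from plant import r gives the robot as it stands.
- The arm moves only by the tool carry_out, never from a script. Its argument "plan" is a list of rows, each an object with "rot": the turn, a rotation vector about the tool's x, y, z in rad, a list of three; "xyz": the shift along the tool's x, y, z in m, a list of three; "grip": the closure in counts, from 0 (fully open) to 255 (shut). In form: [{"rot": [wx, wy, wz], "xyz": [dx, dy, dz], "grip": grip}, ...]. A call has 1 to 8 rows; each row is the pose to reach, as a shift and turn from the pose commanded when the call began, along the tool's axes at that moment; what a row does not reach only later rows make up. A row lasts 1/12 s, in which the tool goes at most 41.7 mm and 7.16 degrees, less where a joint would pass 70% of its speed; a pose out of reach is approached as far as the arm can. A call with a gripper value outside its range is refused whole. The fingers move at their own pace and stop on an object; "squeeze" is the grip in N (left out, the last holds). Time passes only in rows, so rows that repeat a pose let the fingers close. It gives the time, the measured TCP pose, the force, the opening and the grip force at its end, in the units of the state.
- r.get_state(): the state, without advancing time (a new reading comes with each control period).
- r.snapshot(name): name is "scene" or "top" or "wrist"; returns the picture (384x512x3 uint8, red, green, blue); there is no depth.
- r.camera_params(name): a dict with "fx", "fy", "cx", "cy" (pixels), "position" and "attitude" of the camera in the world; the wrist camera has in their place "hand_eye" (4x4, takes a point from camera to tool coordinates, whose origin is the TCP and whose axes are the flange's). Camera axes: x right, y down, z forward; pixel columns grow to the right and rows downward; lengths in m; the calibration is good to about 2 mm. A picture is of the moment at which its call begins: read the wrist's pose just before it. camera_params takes no time and is no camera call.
- r.finish_job(): hands the job in; it is judged then, once.
The state is a dict: "clock": time; "q": joint angles; "qd": joint speeds; "joint_torque": joint torques, N m; "tool_pos": TCP position; "eef_rot": TCP orientation; "contact_force": force on the tool from outside, world axes, zero at the start; "moment": the same for the moment, N m; "opening": opening from 0.0 (shut) to 1.0 (fully open); "finger_force": force on a finger pad.
Only numpy, scipy, OpenCV 4.12 (cv2) and the standard library are available. Lean on these libraries where they do the work, as an engineer would, in place of code of your own. Each camera call takes 0.05 s, during which the arm holds its last target. There are 200 camera calls.

## Working session

There is one attempt and no reset: what is moved stays moved. The work goes in short steps, Python scripts to look and compute and a tool call to move; the robot and the scene stay as the last step left them, time stands still between calls to the robot, and variables do not carry over. Pictures are saved under pics/ and viewed, at most 10 in all, crops included, and the job is handed in when it is done.

Besides the shell and the picture viewer there is one more tool, called after "Call:" in YAML: its name, and indented under it one key for each argument. carry_out: Moves the arm, as the interface text tells. Its arguments: {"type":"object","properties":{"plan":{"type":"array"},"squeeze":{"type":"number"}},"required":["plan"]}

```bash
mkdir -p pics
python3 - <<'E'
from plant import r
import cv2
for n in("scene","top"):
    cv2.imwrite(f"pics/{n}0.png",r.snapshot(n)[:,:,::-1]); print(r.camera_params(n))
print(r.camera_params("wrist")); print(r.get_state())
E
```

```text
{'fx': 349.64412202244307, 'fy': 349.64412202244307, 'cx': 254.63567038974418, 'cy': 191.62850566733863, 'position': array([0.68487895, 0.44822049, 0.69999515]), 'attitude': array([ 0.25596663,  0.89554039, -0.35007934, -0.0996642 ])}
{'fx': 354.2320435638656, 'fy': 354.2320435638656, 'cx': 254.47370967190187, 'cy': 195.30834120826012, 'position': array([0.30695596, 0.00249187, 0.98742951]), 'attitude': array([-0.70114977,  0.71109168, -0.03587834,  0.03808368])}
{'fx': 312.9816969131965, 'fy': 312.9816969131965, 'cx': 256.5287486241639, 'cy': 188.34129161252926, 'hand_eye': array([[-8.45761252e-04, -9.47986767e-01, -3.18308614e-01,
         8.24403868e-02],
       [ 9.99999521e-01, -6.44987668e-04, -7.36144302e-04,
         8.74219137e-05],
       [ 4.92549927e-04, -3.18309084e-01,  9.47986859e-01,
        -1.45762576e-01],
       [ 0.00000000e+00,  0.00000000e+00,  0.00000000e+00,
         1.00000000e+00]])}
{'clock': 0.1, 'q': array([ 1.27182579,  0.68987914, -0.19448886,  1.56618791,  0.15729821,
        0.90252781, -0.21510755]), 'qd': array([-2.80973238e-05, -8.73507129e-04,  5.46159849e-05, -3.08802511e-03,
       -1.78254469e-04,  5.03838355e-04, -7.63042774e-04]), 'joint_torque': array([-4.30191445e-03, -5.28503430e+01, -1.27181523e+00, -1.53836238e+01,
       -5.25815960e-02,  2.05966455e-03,  7.68990708e-05]), 'tool_pos': array([ 0.20392746, -0.59021503,  0.23801643]), 'eef_rot': array([ 9.86186478e-01,  1.65636891e-01, -2.02299813e-04, -7.81312291e-04]), 'contact_force': array([-0.25938094,  0.47493653, -0.6283956 ]), 'moment': array([-0.01369709,  0.00324389, -0.02519798]), 'finger_force': 0.0, 'opening': 0.9976925265050733}
```

View pics/top0.png

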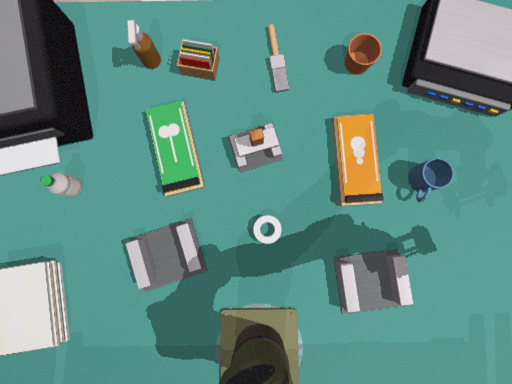

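View pics/scene0.png

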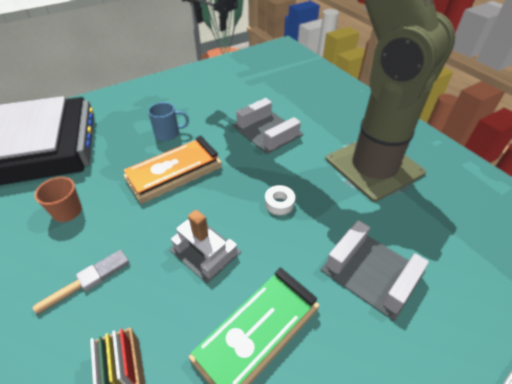

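Top view: there are three cradle-like fixtures, at (256,148) holding the roller, at (166,255) and at (374,281). The smallest is the one at (256,148), with the roller handle at (257,137). The green sign is at (174,147) with its clip bar at (182,185), and the orange sign is at (358,158). The dustpan-brush or scraper at (278,60) could be mistaken for a roller, but it has no drum. I'll check the choice in one close crop.

Run:
```python
import cv2
im=cv2.imread("pics/top0.png")[90:210,135:295]
cv2.imwrite("pics/c1.png",cv2.resize(im,None,fx=5,fy=5,interpolation=cv2.INTER_CUBIC))
```

```text
(no output)
```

View pics/c1.png

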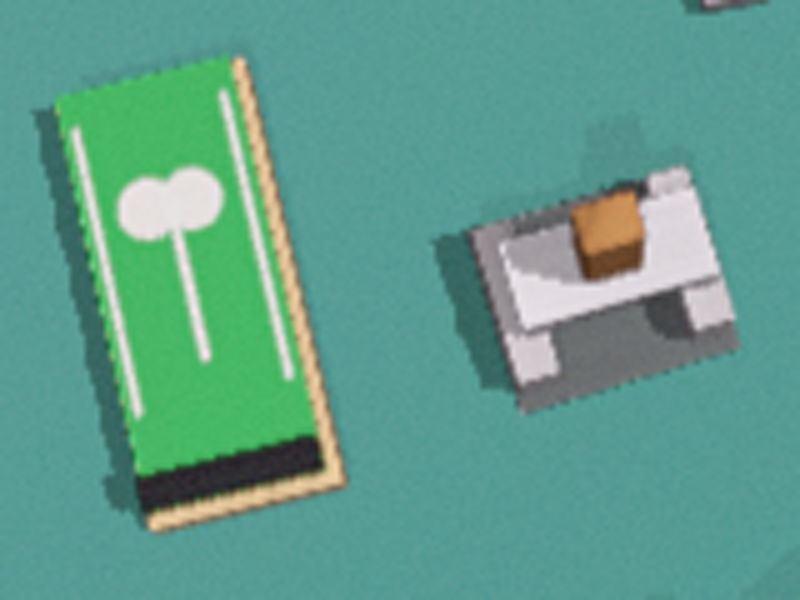

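```bash
cat > h.py <<'E'
import numpy as np
from scipy.spatial.transform import Rotation as R
def ray(cp,uv,z,s=None):
    if s is None: p=np.array(cp["position"]);M=R.from_quat(cp["attitude"]).as_matrix()
    else:
        Rt=R.from_quat(s["eef_rot"]).as_matrix();H=cp["hand_eye"]
        p=np.array(s["tool_pos"])+Rt@H[:3,3];M=Rt@H[:3,:3]
    uv=np.atleast_2d(uv).astype(float)
    d=np.c_[(uv[:,0]-cp["cx"])/cp["fx"],(uv[:,1]-cp["cy"])/cp["fy"],np.ones(len(uv))]@M.T
    return p+d*((z-p[2])/d[:,2])[:,None]
def tool(s,p): # world point -> tool-frame shift
    return R.from_quat(s["eef_rot"]).inv().apply(np.array(p)-s["tool_pos"])
E
cat > m.py <<'E'
from plant import r
from h import *
np.set_printoptions(precision=4,suppress=True)
cp=r.camera_params("top")
f=lambda pts,z:ray(cp,np.array(pts)/5+[134.6,89.6],z)[:,:2]
for n,p,z in [("face",[(55,100),(237,60),(325,475),(140,475)],.041),("barTop",[(140,483),(318,437),(322,468),(145,512)],.053),
 ("handle",[(570,208),(632,192),(643,237),(583,250)],.131),("yoke",[(500,240),(688,187),(720,275),(528,330)],.063),
 ("railR",[(650,181),(688,167),(735,320),(697,333)],.04),("railL",[(517,382),(557,370)],.04)]:
    q=f(p,z);print(n,q.tolist(),q.mean(0));
    e=q[1]-q[0];print("  edge",np.linalg.norm(e),np.degrees(np.arctan2(e[1],e[0])), [np.degrees(np.arctan2(*(q[2]-q[1])[::-1])),np.linalg.norm(q[2]-q[1])] if len(q)>2 else "")
s=r.get_state();print(R.from_quat(s["eef_rot"]).as_matrix())
E
python3 m.py
```

```text
face [[0.6484923519502193, 0.3019064145880858], [0.6697900842058295, 0.20154682086955766], [0.4375238684394026, 0.15231503627639628], [0.43896207078775484, 0.25218261807354847]] [0.5487 0.227 ]
  edge 0.10259454883462228 -78.01876849976402 [np.float64(-168.03255640436774), np.float64(0.23742654358913584)]
barTop [[0.4329903549960692, 0.24895987422252383], [0.4563824055616563, 0.1542004691356472], [0.43965339110173063, 0.15202304372222203], [0.4174063323427493, 0.2460941301773012]] [0.4366 0.2003]
  edge 0.09760395935658434 -76.13335311003712 [np.float64(-172.5841509114769), np.float64(0.016870124665556943)]
handle [[0.5568673204333854, 0.016879018060678916], [0.5645406785058604, -0.013974674560011733], [0.5416217973080144, -0.019054591415980697], [0.5354896089308568, 0.010710755405135663]] [ 0.5496 -0.0014]
  edge 0.03179356495331215 -76.0338028139472 [np.float64(-167.50256580277934), np.float64(0.023475107467795273)]
yoke [[0.5597553997563356, 0.05561682959658023], [0.5872887728109975, -0.04531089287222238], [0.5389335745051475, -0.061432383738067864], [0.5106315852809439, 0.04113517004255193]] [ 0.5492 -0.0025]
  edge 0.10461592514768878 -74.74084946488313 [np.float64(-161.56175452481557), np.float64(0.05097183213242014)]
railR [[0.5979581443443197, -0.025704630698013944], [0.60554111777267, -0.04671569441522254], [0.5195788420642928, -0.0706614375343576], [0.5126845030133088, -0.049838099547779346]] [ 0.5589 -0.0482]
  edge 0.02233755323538514 -70.15529247902782 [np.float64(-164.4342331749446), np.float64(0.08923514699091746)]
railL [[0.48707561508211755, 0.048344041532448555], [0.4933676076236374, 0.026561846554252123]] [0.4902 0.0375]
  edge 0.02267274108286661 -73.88813935390993 
[[ 0.9451  0.3267 -0.0007]
 [ 0.3267 -0.9451  0.0015]
 [-0.0001 -0.0016 -1.    ]]
```

The crop confirms it: the smallest cradle carries the roller, with the handle top centre at crop (607,222), full-image (256,134). The green face's free-end corners are at crop (55,100) and (237,60), with the bar at the lower end. I'll grip across the handle's 26 mm side, closing along the rolling direction.

Call:
carry_out:
  plan:
    - {"rot": [0, 0, -1.5], "xyz": [0.519, -0.444, 0.0], "grip": 0}
    - {"rot": [0, 0, -1.5], "xyz": [0.519, -0.444, 0.0], "grip": 0}
    - {"rot": [0, 0, -1.5], "xyz": [0.519, -0.444, 0.0], "grip": 0}
    - {"rot": [0, 0, -1.5], "xyz": [0.519, -0.444, 0.0], "grip": 0}
    - {"rot": [0, 0, -1.5], "xyz": [0.519, -0.444, 0.0], "grip": 0}
    - {"rot": [0, 0, -1.5], "xyz": [0.519, -0.444, 0.0], "grip": 0}
    - {"rot": [0, 0, -1.5], "xyz": [0.519, -0.444, 0.0], "grip": 0}
    - {"rot": [0, 0, -1.5], "xyz": [0.519, -0.444, 0.0], "grip": 0}

```text
clock: 0.77
tool_pos: [0.3731, -0.3014, 0.2386]
eef_rot: [0.784, 0.62, -0.0, -0.0]
contact_force: [0.6, -0.1, 0.3]
opening: 1.003
finger_force: 0.0
```

```bash
cat > go.py <<'E'
# python3 go.py x y z yaw_deg(of tool x): shift and turn in tool axes
import sys
from plant import r
from h import *
x,y,z,a=map(float,sys.argv[1:])
s=r.get_state();c=R.from_quat(s["eef_rot"])
T=R.from_euler("z",a,degrees=True)*R.from_euler("x",180,degrees=True)
np.set_printoptions(precision=4,suppress=True)
print("t",s["clock"],"pos",s["tool_pos"],"F",s["contact_force"],"open",s["opening"],s["finger_force"])
print("shift",tool(s,[x,y,z]),"rot",(c.inv()*T).as_rotvec(),"q",s["q"])
E
python3 go.py 0.5496 -0.0014 0.22 105
```

```text
t 0.7667 pos [ 0.3731 -0.3014  0.2386] F [ 0.6332 -0.0596  0.3431] open 1.0026397725691005 0.0
shift [0.3325 0.1027 0.0186] rot [-0.0004 -0.     -0.494 ] q [ 0.888   0.5311 -0.4679  1.9826  0.3588  0.7088 -0.0325]
```

Call:
carry_out:
  plan:
    - {"rot": [0, 0, -0.494], "xyz": [0.333, 0.103, 0.018], "grip": 0}
    - {"rot": [0, 0, -0.494], "xyz": [0.333, 0.103, 0.018], "grip": 0}
    - {"rot": [0, 0, -0.494], "xyz": [0.333, 0.103, 0.018], "grip": 0}
    - {"rot": [0, 0, -0.494], "xyz": [0.333, 0.103, 0.018], "grip": 0}
    - {"rot": [0, 0, -0.494], "xyz": [0.333, 0.103, 0.018], "grip": 0}
    - {"rot": [0, 0, -0.494], "xyz": [0.333, 0.103, 0.018], "grip": 0}
    - {"rot": [0, 0, -0.494], "xyz": [0.333, 0.103, 0.018], "grip": 0}
    - {"rot": [0, 0, -0.494], "xyz": [0.333, 0.103, 0.018], "grip": 0}

```text
clock: 1.43
tool_pos: [0.5438, -0.0156, 0.2211]
eef_rot: [0.611, 0.792, -0.0, -0.0]
contact_force: [1.8, -1.0, -1.2]
opening: 1.003
finger_force: 0.0
```

```bash
python3 go.py 0.5496 -0.0014 0.22 105
python3 - <<'E'
from plant import r
import cv2,pickle
s=r.get_state();pickle.dump(s,open("s1.pkl","wb"))
im=r.snapshot("wrist")[:,:,::-1]
cv2.imwrite("pics/w1.png",cv2.resize(im,(768,576),interpolation=cv2.INTER_CUBIC))
E
```

```text
t 1.4333 pos [ 0.5438 -0.0156  0.2211] F [ 1.8232 -1.0321 -1.1947] open 1.0029287689562738 0.0
shift [0.0122 0.0092 0.0011] rot [-0.0009  0.0002 -0.0058] q [ 0.2738  0.6494 -0.5485  1.8192  0.4546  0.8019 -0.251 ]
```

View pics/w1.png

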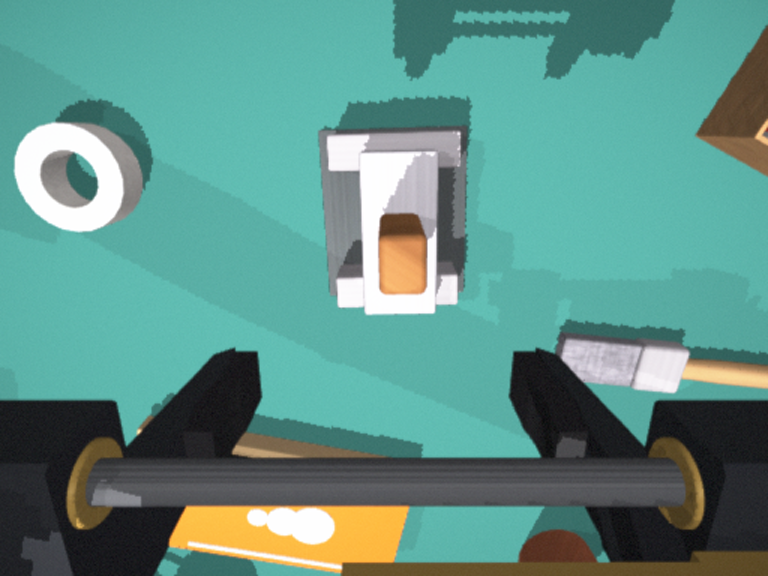

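Wrist view: the roller sits square in the small cradle. The handle top has corners at about (379,235), (427,235), (425,294) and (380,293), the far rail's top spans (328,134) to (460,165), and the near rail is at about (338–458, 277–304). The orange sign lies clear below.

```bash
cat > m2.py <<'E'
from plant import r
from h import *
import pickle
np.set_printoptions(precision=4,suppress=True)
cp=r.camera_params("wrist");s=pickle.load(open("s1.pkl","rb"))
print(s["qd"])
for n,p,z in [("handle",[(379,235),(427,235),(425,294),(380,293)],.131),("yoke",[(361,152),(438,151),(435,313),(365,313)],.063),
 ("railF",[(328,136),(460,132),(461,165),(328,171)],.04),("railN",[(338,279),(458,276),(457,303),(339,307)],.04)]:
    q=ray(cp,(np.array(p)+.5)/1.5-.5,z,s)[:,:2];e=q[1]-q[0];print(n,q.mean(0),np.linalg.norm(e),np.degrees(np.arctan2(e[1],e[0])))
E
python3 m2.py; python3 go.py 0.5496 -0.0014 0.22 105
```

```text
[-0.9295  0.3044  0.1066 -0.6428 -0.025   0.314  -0.6307]
handle [ 0.5486 -0.0002] 0.024586725460505044 14.644158273715677
yoke [ 0.5491 -0.0006] 0.04804898524260327 15.341564126561034
railF [0.5321 0.0501] 0.08763536380440723 16.275220610538522
railN [ 0.5606 -0.0457] 0.08776583916077729 16.16010482685714
t 1.4833 pos [ 0.5485 -0.0041  0.2219] F [5.2887 7.038  1.3646] open 1.0001277573092726 0.0
shift [0.0023 0.0018 0.0019] rot [ 0.0088 -0.008   0.0054] q [ 0.2638  0.6527 -0.5578  1.8118  0.4526  0.7988 -0.2533]
```

Call:
carry_out:
  plan:
    - {"rot": [0, 0, -0.008], "xyz": [0, 0, 0.0], "grip": 0}
    - {"rot": [0, 0, -0.008], "xyz": [0, 0, 0.0], "grip": 0}
    - {"rot": [0, 0, -0.008], "xyz": [0, 0, 0.03], "grip": 0}
    - {"rot": [0, 0, -0.008], "xyz": [0, 0, 0.06], "grip": 0}
    - {"rot": [0, 0, -0.008], "xyz": [0, 0, 0.09], "grip": 0}
    - {"rot": [0, 0, -0.008], "xyz": [0, 0, 0.115], "grip": 0}
    - {"rot": [0, 0, -0.008], "xyz": [0, 0, 0.135], "grip": 0}
    - {"rot": [0, 0, -0.008], "xyz": [0, 0, 0.141], "grip": 0}

```text
clock: 2.15
tool_pos: [0.5406, -0.0201, 0.0778]
eef_rot: [0.609, 0.793, -0.003, -0.002]
contact_force: [-0.1, -0.0, 0.1]
opening: 0.999
finger_force: 0.0
```

```bash
python3 - <<'E'
from plant import r
import time
r.snapshot("top")
E
python3 go.py 0.549 -0.001 0.079 105.5
```

```text
t 2.2 pos [ 0.541  -0.0197  0.0782] F [ 0.066   0.1751 -0.1633] open 1.0004639844637035 0.0
shift [ 0.016   0.0125 -0.0009] rot [-0.0056  0.0004 -0.0089] q [ 0.175   0.8538 -0.3795  1.9279  0.6414  0.4882 -0.4044]
```

Call:
carry_out:
  plan:
    - {"rot": [0, 0, -0.009], "xyz": [0.008, 0.006, 0.0], "grip": 0}
    - {"rot": [0, 0, -0.009], "xyz": [0.016, 0.0125, 0.0], "grip": 0}
    - {"rot": [0, 0, -0.009], "xyz": [0.016, 0.0125, 0.0], "grip": 0}
    - {"rot": [0, 0, -0.009], "xyz": [0.016, 0.0125, 0.0], "grip": 0}
    - {"rot": [0, 0, -0.009], "xyz": [0.016, 0.0125, 0.0], "grip": 0}

```text
clock: 2.62
tool_pos: [0.5518, 0.0015, 0.0814]
eef_rot: [0.604, 0.797, 0.0, 0.001]
contact_force: [0.8, 0.5, 0.1]
opening: 1.0
finger_force: 0.0
```

```bash
python3 go.py 0.549 -0.001 0.079 105.5
```

```text
t 2.6167 pos [0.5518 0.0015 0.0814] F [0.8491 0.5024 0.052 ] open 0.9996896416017941 0.0
shift [-0.0017 -0.0034  0.0024] rot [0.0014 0.0006 0.0028] q [ 0.1422  0.8554 -0.3889  1.902   0.6315  0.5069 -0.4156]
```

Call:
carry_out:
  plan:
    - {"rot": [0, 0, 0.003], "xyz": [-0.002, -0.003, 0.002], "grip": 0}
    - {"rot": [0, 0, 0.003], "xyz": [-0.002, -0.003, 0.002], "grip": 0}
    - {"rot": [0, 0, 0.003], "xyz": [-0.002, -0.003, 0.002], "grip": 255}
    - {"rot": [0, 0, 0.003], "xyz": [-0.002, -0.003, 0.002], "grip": 255}
    - {"rot": [0, 0, 0.003], "xyz": [-0.002, -0.003, 0.002], "grip": 255}
    - {"rot": [0, 0, 0.003], "xyz": [-0.002, -0.003, 0.002], "grip": 255}
    - {"rot": [0, 0, 0.003], "xyz": [-0.002, -0.003, 0.002], "grip": 255}
    - {"rot": [0, 0, 0.003], "xyz": [-0.002, -0.003, 0.002], "grip": 255}
  squeeze: 45

```text
clock: 3.28
tool_pos: [0.5489, -0.0013, 0.0785]
eef_rot: [0.605, 0.796, 0.0, 0.0]
contact_force: [0.1, -1.1, 0.1]
opening: 0.573
finger_force: 0.0
```

Call:
carry_out:
  plan:
    - {"rot": [0, 0, 0], "xyz": [0, 0, 0], "grip": 255}
    - {"rot": [0, 0, 0], "xyz": [0, 0, 0], "grip": 255}
    - {"rot": [0, 0, 0], "xyz": [0, 0, 0], "grip": 255}
    - {"rot": [0, 0, 0], "xyz": [0, 0, 0], "grip": 255}

```text
clock: 3.62
tool_pos: [0.5492, -0.0012, 0.0786]
eef_rot: [0.605, 0.796, 0.0, 0.0]
contact_force: [0.7, 0.2, -3.4]
opening: 0.293
finger_force: 45.0
```

```bash
python3 go.py 0.549 -0.001 0.145 105.5
```

```text
t 3.6167 pos [ 0.5492 -0.0012  0.0786] F [ 0.6604  0.1564 -3.4401] open 0.29343753711494946 44.97331172693521
shift [ 0.0003 -0.0001 -0.0664] rot [ 0.0007 -0.     -0.0004] q [ 0.1441  0.8579 -0.3831  1.91    0.636   0.4959 -0.4193]
```

Call:
carry_out:
  plan:
    - {"rot": [0, 0, 0], "xyz": [0, 0, -0.01], "grip": 255}
    - {"rot": [0, 0, 0], "xyz": [0, 0, -0.03], "grip": 255}
    - {"rot": [0, 0, 0], "xyz": [0, 0, -0.055], "grip": 255}
    - {"rot": [0, 0, 0], "xyz": [0, 0, -0.08], "grip": 255}
    - {"rot": [0, 0, 0], "xyz": [0, 0, -0.1], "grip": 255}
    - {"rot": [0, 0, 0], "xyz": [0, 0, -0.11], "grip": 255}
    - {"rot": [0, 0, 0], "xyz": [0, 0, -0.11], "grip": 255}
    - {"rot": [0, 0, 0], "xyz": [0, 0, -0.11], "grip": 255}

```text
clock: 4.28
tool_pos: [0.5485, -0.0017, 0.1884]
eef_rot: [0.606, 0.796, -0.0, 0.0]
contact_force: [0.0, 0.6, -3.7]
opening: 0.293
finger_force: 45.0
```

```bash
python3 go.py 0.4714 0.2118 0.188 102
```

```text
t 4.2833 pos [ 0.5485 -0.0017  0.1884] F [ 0.0213  0.593  -3.7467] open 0.2925255102778807 44.974265685305
shift [ 0.2263 -0.0174  0.0003] rot [-0.0004  0.0004  0.0603] q [ 0.2296  0.6983 -0.522   1.8396  0.4977  0.7372 -0.2982]
```

Call:
carry_out:
  plan:
    - {"rot": [0, 0, 0.01], "xyz": [0.03, -0.002, 0], "grip": 255}
    - {"rot": [0, 0, 0.02], "xyz": [0.065, -0.005, 0], "grip": 255}
    - {"rot": [0, 0, 0.03], "xyz": [0.105, -0.008, 0], "grip": 255}
    - {"rot": [0, 0, 0.04], "xyz": [0.145, -0.011, 0], "grip": 255}
    - {"rot": [0, 0, 0.05], "xyz": [0.185, -0.014, 0], "grip": 255}
    - {"rot": [0, 0, 0.06], "xyz": [0.213, -0.016, 0], "grip": 255}
    - {"rot": [0, 0, 0.06], "xyz": [0.226, -0.0174, 0], "grip": 255}
    - {"rot": [0, 0, 0.06], "xyz": [0.226, -0.0174, 0], "grip": 255}

```text
clock: 4.95
tool_pos: [0.469, 0.2163, 0.1874]
eef_rot: [0.626, 0.78, -0.0, -0.002]
contact_force: [0.2, 0.3, -3.0]
opening: 0.288
finger_force: 45.0
```

Call:
carry_out:
  plan:
    - {"rot": [0, 0, 0], "xyz": [0, 0, 0], "grip": 255}
    - {"rot": [0, 0, 0], "xyz": [0, 0, 0], "grip": 255}
    - {"rot": [0, 0, 0], "xyz": [0, 0, 0], "grip": 255}

```text
clock: 5.2
tool_pos: [0.4722, 0.2096, 0.1878]
eef_rot: [0.63, 0.776, -0.001, 0.0]
contact_force: [-0.2, -0.2, -2.5]
opening: 0.291
finger_force: 45.0
```

```bash
python3 go.py 0.4714 0.2118 0.188 102
python3 - <<'E'
from plant import r
import cv2,pickle
s=r.get_state();pickle.dump(s,open("s2.pkl","wb"))
im=r.snapshot("wrist")[:,:,::-1]
cv2.imwrite("pics/w2.png",cv2.resize(im,(768,576),interpolation=cv2.INTER_CUBIC))
E
```

```text
t 5.2 pos [0.4722 0.2096 0.1878] F [-0.1846 -0.1971 -2.52  ] open 0.2910286142456535 44.9742312496528
shift [ 0.0024 -0.0003 -0.0002] rot [-0.0015  0.0019 -0.0024] q [-0.2238  0.6545 -0.4604  1.9331  0.4587  0.6605 -0.7641]
```

View pics/w2.png

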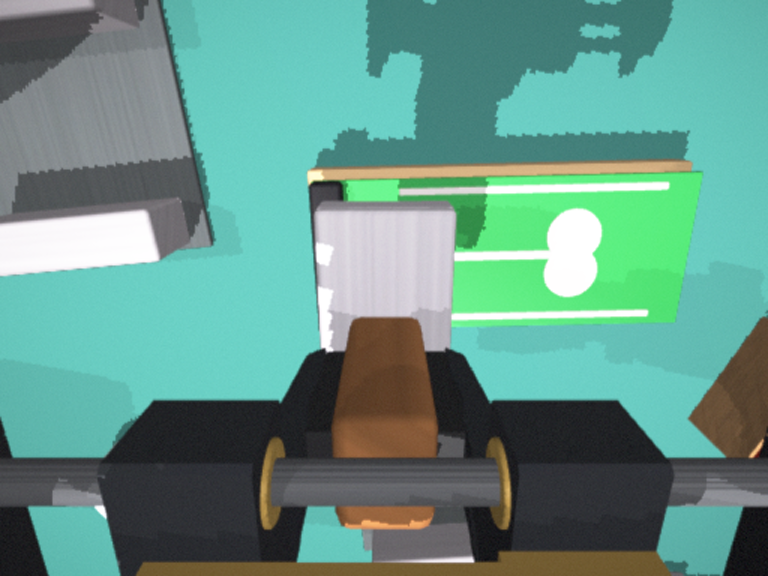

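The wrist view shows the roller held over the bar end of the green sign. The face's free-end corners are at about (703,171) and (677,322), and the bar's far inner corner is at about (344,183).

Run:
```python
from plant import r
from h import *
import pickle
np.set_printoptions(precision=4,suppress=True)
cp=r.camera_params("wrist");s=pickle.load(open("s2.pkl","rb"))
g=lambda p,z:ray(cp,(np.array(p)+.5)/1.5-.5,z,s)[:,:2]
q=g([(703,171),(677,322),(500,176.5),(456,326)],.041);print(q)
ang=lambda e:np.degrees(np.arctan2(e[1],e[0]))
print(ang(q[0]-q[2]),ang(q[1]-q[3]),ang(q[0]-q[1])-90,np.linalg.norm(q[0]-q[1]))
b=g([(342,184),(311,186)],.053);print("bar",b)
for a in(12,12.5,13):
  u=np.array([np.cos(np.radians(a)),np.sin(np.radians(a))]);c=(q[0]+q[1])/2-.12*u;v=np.array([-u[1],u[0]])
  print(a,"centre",c,"bar in sign",[((x-c)@u,(x-c)@v) for x in b])
  for d in(-.08,-.072,-.065,.105): print(d,c+d*u)
```

```text
[[0.6488 0.304 ]
 [0.673  0.2074]
 [0.5292 0.2756]
 [0.5279 0.1739]]
13.354635246108613 13.010673692441406 14.077465678781124 0.09961325299208638
bar [[0.4364 0.253 ]
 [0.4187 0.2481]]
12 centre [0.5435 0.2308] bar in sign [(np.float64(-0.10021091020906221), np.float64(0.044049575525503516)), (np.float64(-0.11852602717107502), np.float64(0.0429418975557999))]
-0.08 [0.4653 0.2141]
-0.072 [0.4731 0.2158]
-0.065 [0.48   0.2173]
0.105 [0.6463 0.2526]
12.5 centre [0.5438 0.2298] bar in sign [(np.float64(-0.09981812506785386), np.float64(0.045969576577711564)), (np.float64(-0.11814221083745678), np.float64(0.0450217683033168))]
-0.08 [0.4657 0.2124]
-0.072 [0.4735 0.2142]
-0.065 [0.4803 0.2157]
0.105 [0.6463 0.2525]
13 centre [0.544  0.2287] bar in sign [(np.float64(-0.09940859992536105), np.float64(0.047886076868684756)), (np.float64(-0.11774025905247815), np.float64(0.04709821046886852))]
-0.08 [0.4661 0.2107]
-0.072 [0.4738 0.2125]
-0.065 [0.4807 0.2141]
0.105 [0.6463 0.2524]
```

```bash
python3 go.py 0.4750 0.2123 0.122 103;python3 go.py 0.4750 0.2123 0.1036 103
```

```text
t 5.25 pos [0.4723 0.2098 0.188 ] F [-0.187  -0.1617 -3.6751] open 0.2894923369102184 44.97416694648564
shift [0.002  0.0032 0.066 ] rot [-0.001   0.0015 -0.0198] q [-0.2238  0.6542 -0.4609  1.9329  0.4587  0.6604 -0.7642]
t 5.25 pos [0.4723 0.2098 0.188 ] F [-0.187  -0.1617 -3.6751] open 0.2894923369102184 44.97416694648564
shift [0.002  0.0032 0.0844] rot [-0.001   0.0015 -0.0198] q [-0.2238  0.6542 -0.4609  1.9329  0.4587  0.6604 -0.7642]
```

Call:
carry_out:
  plan:
    - {"rot": [0, 0, -0.02], "xyz": [0.002, 0.003, 0.015], "grip": 255}
    - {"rot": [0, 0, -0.02], "xyz": [0.002, 0.003, 0.035], "grip": 255}
    - {"rot": [0, 0, -0.02], "xyz": [0.002, 0.003, 0.055], "grip": 255}
    - {"rot": [0, 0, -0.02], "xyz": [0.002, 0.003, 0.066], "grip": 255}
    - {"rot": [0, 0, -0.02], "xyz": [0.002, 0.003, 0.07], "grip": 255}
    - {"rot": [0, 0, -0.02], "xyz": [0.002, 0.003, 0.07], "grip": 255}
    - {"rot": [0, 0, -0.02], "xyz": [0.002, 0.003, 0.07], "grip": 255}

```text
clock: 5.83
tool_pos: [0.4749, 0.2141, 0.1188]
eef_rot: [0.622, 0.783, 0.0, 0.0]
contact_force: [0.1, -0.5, -2.8]
opening: 0.286
finger_force: 45.0
```

```bash
python3 go.py 0.4750 0.2123 0.1036 103
```

```text
t 5.8333 pos [0.4749 0.2141 0.1188] F [ 0.0507 -0.4519 -2.8255] open 0.28589444318153195 44.97434629127383
shift [-0.0018 -0.0003  0.0152] rot [ 0.0006 -0.      0.0021] q [-0.2841  0.7638 -0.3764  1.9766  0.5564  0.5027 -0.8321]
```

Call:
carry_out:
  plan:
    - {"rot": [0, 0, 0], "xyz": [-0.001, 0, 0.005], "grip": 255}
    - {"rot": [0, 0, 0], "xyz": [-0.001, 0, 0.009], "grip": 255}
    - {"rot": [0, 0, 0], "xyz": [-0.001, 0, 0.012], "grip": 255}
    - {"rot": [0, 0, 0], "xyz": [-0.001, 0, 0.014], "grip": 255}
    - {"rot": [0, 0, 0], "xyz": [-0.001, 0, 0.015], "grip": 255}
    - {"rot": [0, 0, 0], "xyz": [-0.001, 0, 0.015], "grip": 255}
    - {"rot": [0, 0, 0], "xyz": [-0.001, 0, 0.015], "grip": 255}

```text
clock: 6.42
tool_pos: [0.4751, 0.2134, 0.104]
eef_rot: [0.621, 0.784, 0.0, 0.0]
contact_force: [-0.3, -1.2, 3.4]
opening: 0.288
finger_force: 45.0
```

```bash
python3 go.py 0.6453 0.2516 0.1036 103
```

```text
t 6.4167 pos [0.4751 0.2134 0.104 ] F [-0.2995 -1.1971  3.3541] open 0.2884322743433232 44.973843027837574
shift [-0.0015  0.1745  0.0005] rot [0.001  0.0004 0.0029] q [-0.298   0.7873 -0.3525  1.9858  0.5769  0.4664 -0.8485]
```

Call:
carry_out:
  plan:
    - {"rot": [0, 0, 0], "xyz": [0, 0.003, 0.0007], "grip": 255}
    - {"rot": [0, 0, 0], "xyz": [0, 0.008, 0.0007], "grip": 255}
    - {"rot": [0, 0, 0], "xyz": [0, 0.014, 0.0007], "grip": 255}
    - {"rot": [0, 0, 0], "xyz": [0, 0.02, 0.0007], "grip": 255}
    - {"rot": [0, 0, 0], "xyz": [0, 0.026, 0.0007], "grip": 255}
    - {"rot": [0, 0, 0], "xyz": [0, 0.032, 0.0007], "grip": 255}
    - {"rot": [0, 0, 0], "xyz": [0, 0.038, 0.0007], "grip": 255}
    - {"rot": [0, 0, 0], "xyz": [0, 0.044, 0.0007], "grip": 255}

```text
clock: 7.08
tool_pos: [0.5187, 0.2237, 0.1031]
eef_rot: [0.621, 0.783, 0.0, 0.0]
contact_force: [-0.5, -1.7, 4.3]
opening: 0.294
finger_force: 45.0
```

```bash
python3 go.py 0.6453 0.2516 0.1033 103
```

```text
t 7.0833 pos [0.5187 0.2237 0.1031] F [-0.4912 -1.6783  4.2878] open 0.2939650621695278 44.974423055537045
shift [-0.0016  0.1296 -0.0001] rot [ 0.0011 -0.0001  0.0027] q [-0.2612  0.8292 -0.3904  1.8535  0.5506  0.5666 -0.7804]
```

Call:
carry_out:
  plan:
    - {"rot": [0, 0, 0], "xyz": [0, 0.006, 0], "grip": 255}
    - {"rot": [0, 0, 0], "xyz": [0, 0.013, 0], "grip": 255}
    - {"rot": [0, 0, 0], "xyz": [0, 0.02, 0], "grip": 255}
    - {"rot": [0, 0, 0], "xyz": [0, 0.027, 0], "grip": 255}
    - {"rot": [0, 0, 0], "xyz": [0, 0.034, 0], "grip": 255}
    - {"rot": [0, 0, 0], "xyz": [0, 0.041, 0], "grip": 255}
    - {"rot": [0, 0, 0], "xyz": [0, 0.048, 0], "grip": 255}
    - {"rot": [0, 0, 0], "xyz": [0, 0.055, 0], "grip": 255}

```text
clock: 7.75
tool_pos: [0.5723, 0.2363, 0.1032]
eef_rot: [0.621, 0.783, 0.001, 0.0]
contact_force: [0.3, -1.1, 5.5]
opening: 0.297
finger_force: 45.0
```

```bash
python3 go.py 0.6453 0.2516 0.1033 103
```

```text
t 7.75 pos [0.5723 0.2363 0.1032] F [ 0.3334 -1.061   5.4594] open 0.29686988744665527 44.97440133243799
shift [-0.0017  0.0746 -0.    ] rot [ 0.0011 -0.0003  0.0027] q [-0.2343  0.8842 -0.4223  1.6834  0.5232  0.6874 -0.7012]
```

Call:
carry_out:
  plan:
    - {"rot": [0, 0, 0], "xyz": [0, 0.007, -0.0002], "grip": 255}
    - {"rot": [0, 0, 0], "xyz": [0, 0.014, -0.0003], "grip": 255}
    - {"rot": [0, 0, 0], "xyz": [0, 0.021, -0.0003], "grip": 255}
    - {"rot": [0, 0, 0], "xyz": [0, 0.028, -0.0003], "grip": 255}
    - {"rot": [0, 0, 0], "xyz": [0, 0.035, -0.0003], "grip": 255}
    - {"rot": [0, 0, 0], "xyz": [0, 0.042, -0.0003], "grip": 255}
    - {"rot": [0, 0, 0], "xyz": [0, 0.049, -0.0003], "grip": 255}
    - {"rot": [0, 0, 0], "xyz": [0, 0.056, -0.0003], "grip": 255}

```text
clock: 8.42
tool_pos: [0.6262, 0.249, 0.1031]
eef_rot: [0.621, 0.784, 0.0, 0.0]
contact_force: [-0.9, -0.7, 5.1]
opening: 0.293
finger_force: 45.0
```

```bash
python3 go.py 0.6453 0.2516 0.1033 103
```

```text
t 8.4167 pos [0.6262 0.249  0.1031] F [-0.947  -0.7061  5.0557] open 0.2925559842940975 44.97440330218524
shift [-0.0019  0.0192 -0.0002] rot [ 0.0001 -0.      0.0032] q [-0.2236  0.9465 -0.4429  1.4989  0.5006  0.8102 -0.6245]
```

Call:
carry_out:
  plan:
    - {"rot": [0, 0, 0], "xyz": [0, 0.007, 0], "grip": 255}
    - {"rot": [0, 0, 0], "xyz": [0, 0.014, 0], "grip": 255}
    - {"rot": [0, 0, 0], "xyz": [0, 0.019, 0], "grip": 255}
    - {"rot": [0, 0, 0], "xyz": [0, 0.019, 0], "grip": 255}
    - {"rot": [0, 0, 0], "xyz": [0, 0.019, -0.006], "grip": 255}
    - {"rot": [0, 0, 0], "xyz": [0, 0.019, -0.02], "grip": 255}
    - {"rot": [0, 0, 0], "xyz": [0, 0.019, -0.05], "grip": 255}
    - {"rot": [0, 0, 0], "xyz": [0, 0.019, -0.08], "grip": 255}

```text
clock: 9.08
tool_pos: [0.6417, 0.2524, 0.1823]
eef_rot: [0.621, 0.784, -0.003, -0.001]
contact_force: [0.3, -0.2, -2.6]
opening: 0.292
finger_force: 45.0
```

```bash
python3 go.py 0.549 -0.001 0.188 105.5
```

```text
t 9.0833 pos [0.6417 0.2524 0.1823] F [ 0.316  -0.1637 -2.5814] open 0.29163431310052 44.97397294733673
shift [-0.2254 -0.1483 -0.0046] rot [-0.0061  0.0009 -0.0393] q [-0.2072  0.8762 -0.4857  1.3851  0.4409  0.9946 -0.5559]
```

Call:
carry_out:
  plan:
    - {"rot": [0, 0, -0.01], "xyz": [-0.025, -0.016, -0.005], "grip": 255}
    - {"rot": [0, 0, -0.02], "xyz": [-0.055, -0.036, -0.005], "grip": 255}
    - {"rot": [0, 0, -0.03], "xyz": [-0.085, -0.056, -0.005], "grip": 255}
    - {"rot": [0, 0, -0.04], "xyz": [-0.115, -0.076, -0.005], "grip": 255}
    - {"rot": [0, 0, -0.04], "xyz": [-0.145, -0.096, -0.005], "grip": 255}
    - {"rot": [0, 0, -0.04], "xyz": [-0.175, -0.116, -0.005], "grip": 255}
    - {"rot": [0, 0, -0.04], "xyz": [-0.205, -0.135, -0.005], "grip": 255}
    - {"rot": [0, 0, -0.04], "xyz": [-0.222, -0.146, -0.005], "grip": 255}

```text
clock: 9.75
tool_pos: [0.5492, -0.0017, 0.1878]
eef_rot: [0.607, 0.795, -0.003, -0.0]
contact_force: [0.2, -1.0, -3.9]
opening: 0.294
finger_force: 45.0
```

Call:
carry_out:
  plan:
    - {"rot": [0, 0, 0], "xyz": [-0.003, -0.002, 0], "grip": 255}
    - {"rot": [0, 0, 0], "xyz": [-0.003, -0.002, 0], "grip": 255}
    - {"rot": [0, 0, 0], "xyz": [-0.003, -0.002, 0], "grip": 255}
    - {"rot": [0, 0, 0], "xyz": [-0.003, -0.002, 0], "grip": 255}

```text
clock: 10.08
tool_pos: [0.5518, 0.0026, 0.1885]
eef_rot: [0.604, 0.797, 0.001, -0.0]
contact_force: [0.9, 0.3, -3.6]
opening: 0.29
finger_force: 45.0
```

```bash
python3 go.py 0.5485 -0.001 0.088 105.8
```

```text
t 10.0833 pos [0.5518 0.0026 0.1885] F [ 0.8697  0.2578 -3.6396] open 0.2897028780154032 44.97435908764601
shift [-0.0027 -0.0043  0.1005] rot [ 0.0014 -0.0015 -0.0031] q [ 0.2262  0.7024 -0.5282  1.8309  0.4999  0.7425 -0.3022]
```

Call:
carry_out:
  plan:
    - {"rot": [0, 0, -0.003], "xyz": [-0.001, -0.002, 0.0], "grip": 255}
    - {"rot": [0, 0, -0.003], "xyz": [-0.001, -0.002, 0.015], "grip": 255}
    - {"rot": [0, 0, -0.003], "xyz": [-0.001, -0.002, 0.035], "grip": 255}
    - {"rot": [0, 0, -0.003], "xyz": [-0.001, -0.002, 0.05], "grip": 255}
    - {"rot": [0, 0, -0.003], "xyz": [-0.001, -0.002, 0.055], "grip": 255}
    - {"rot": [0, 0, -0.003], "xyz": [-0.001, -0.002, 0.055], "grip": 255}
    - {"rot": [0, 0, -0.003], "xyz": [-0.001, -0.002, 0.055], "grip": 255}
    - {"rot": [0, 0, -0.003], "xyz": [-0.001, -0.002, 0.055], "grip": 255}

```text
clock: 10.75
tool_pos: [0.5505, -0.0006, 0.134]
eef_rot: [0.604, 0.797, 0.001, 0.001]
contact_force: [-0.1, -0.7, -3.4]
opening: 0.288
finger_force: 45.0
```

```bash
python3 go.py 0.5485 -0.001 0.088 105.8
```

```text
t 10.75 pos [ 0.5505 -0.0006  0.134 ] F [-0.1046 -0.7088 -3.4371] open 0.2877405874777086 44.97432212345302
shift [ 0.0002 -0.0021  0.046 ] rot [ 0.0018  0.0001 -0.0022] q [ 0.1928  0.7765 -0.4661  1.8788  0.5725  0.6201 -0.3606]
```

Call:
carry_out:
  plan:
    - {"rot": [0, 0, -0.002], "xyz": [0, -0.002, 0.015], "grip": 255}
    - {"rot": [0, 0, -0.002], "xyz": [0, -0.002, 0.03], "grip": 255}
    - {"rot": [0, 0, -0.002], "xyz": [0, -0.002, 0.04], "grip": 255}
    - {"rot": [0, 0, -0.002], "xyz": [0, -0.002, 0.047], "grip": 255}
    - {"rot": [0, 0, -0.002], "xyz": [0, -0.002, 0.051], "grip": 255}
    - {"rot": [0, 0, -0.002], "xyz": [0, -0.002, 0.053], "grip": 255}
    - {"rot": [0, 0, -0.002], "xyz": [0, -0.002, 0.0545], "grip": 255}
    - {"rot": [0, 0, -0.002], "xyz": [0, -0.002, 0.0545], "grip": 255}

```text
clock: 11.42
tool_pos: [0.5481, -0.0017, 0.0788]
eef_rot: [0.603, 0.797, 0.0, 0.0]
contact_force: [0.3, 0.0, -2.9]
opening: 0.287
finger_force: 45.0
```

```bash
python3 go.py 0.5485 -0.001 0.0786 105.8
```

```text
t 11.4167 pos [ 0.5481 -0.0017  0.0788] F [ 0.3117  0.0019 -2.8524] open 0.2867135673389549 44.97416883241385
shift [0.0005 0.0006 0.0002] rot [ 0.0006  0.0001 -0.0006] q [ 0.1486  0.8575 -0.3895  1.9131  0.6459  0.4973 -0.4236]
```

Almost seated, so I'll lower in small steps until the weight transfers.

Call:
carry_out:
  plan:
    - {"rot": [0, 0, 0], "xyz": [0, 0, 0.0004], "grip": 255}
    - {"rot": [0, 0, 0], "xyz": [0, 0, 0.0008], "grip": 255}
    - {"rot": [0, 0, 0], "xyz": [0, 0, 0.0008], "grip": 255}
    - {"rot": [0, 0, 0], "xyz": [0, 0, 0.0008], "grip": 255}

```text
clock: 11.75
tool_pos: [0.5482, -0.0017, 0.0785]
eef_rot: [0.604, 0.797, 0.0, 0.0]
contact_force: [-0.6, -0.8, 1.9]
opening: 0.292
finger_force: 45.0
```

Call:
carry_out:
  plan:
    - {"rot": [0, 0, 0], "xyz": [0, 0, -0.0003], "grip": 255}
    - {"rot": [0, 0, 0], "xyz": [0, 0, -0.0003], "grip": 0}
    - {"rot": [0, 0, 0], "xyz": [0, 0, -0.0003], "grip": 0}
    - {"rot": [0, 0, 0], "xyz": [0, 0, -0.0003], "grip": 0}
    - {"rot": [0, 0, 0], "xyz": [0, 0, -0.0003], "grip": 0}
    - {"rot": [0, 0, 0], "xyz": [0, 0, -0.0003], "grip": 0}
    - {"rot": [0, 0, 0], "xyz": [0, 0, -0.0003], "grip": 0}
    - {"rot": [0, 0, 0], "xyz": [0, 0, -0.0003], "grip": 0}

```text
clock: 12.42
tool_pos: [0.5478, -0.0018, 0.0781]
eef_rot: [0.604, 0.797, -0.0, 0.0]
contact_force: [0.2, 0.2, 1.4]
opening: 0.794
finger_force: 0.0
```

Call:
carry_out:
  plan:
    - {"rot": [0, 0, 0], "xyz": [0, 0, 0], "grip": 0}
    - {"rot": [0, 0, 0], "xyz": [0, 0, 0], "grip": 0}
    - {"rot": [0, 0, 0], "xyz": [0, 0, -0.02], "grip": 0}
    - {"rot": [0, 0, 0], "xyz": [0, 0, -0.05], "grip": 0}
    - {"rot": [0, 0, 0], "xyz": [0, 0, -0.08], "grip": 0}
    - {"rot": [0, 0, 0], "xyz": [0, 0, -0.11], "grip": 0}
    - {"rot": [0, 0, 0], "xyz": [0, 0, -0.14], "grip": 0}
    - {"rot": [0, 0, 0], "xyz": [0, 0, -0.15], "grip": 0}

```text
clock: 13.08
tool_pos: [0.5497, -0.0012, 0.2321]
eef_rot: [0.604, 0.797, 0.002, 0.002]
contact_force: [0.0, 1.0, 0.9]
opening: 0.999
finger_force: 0.0
```

Run:
```python
from plant import r
import cv2,pickle
s=r.get_state();pickle.dump(s,open("s1.pkl","wb"))
im=r.snapshot("wrist")[:,:,::-1]
cv2.imwrite("pics/w3.png",cv2.resize(im,(768,576),interpolation=cv2.INTER_CUBIC))
```

```text
(no output)
```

View pics/w3.png

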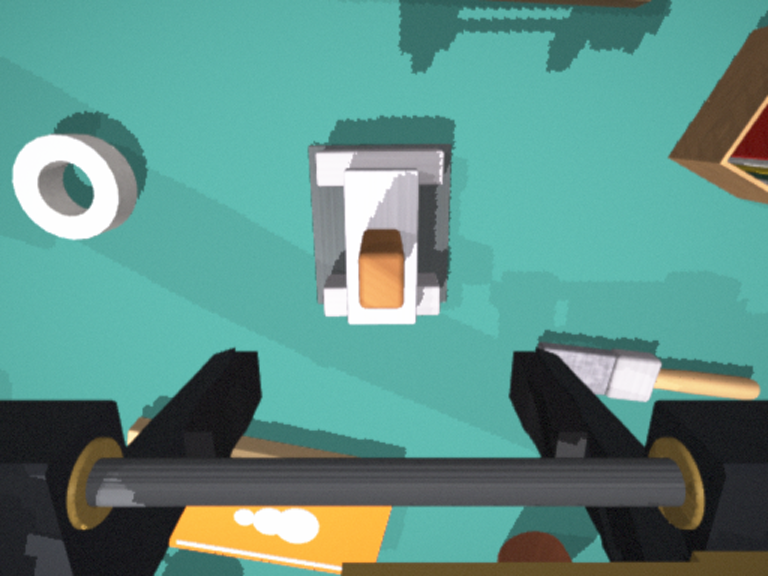

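The roller is back in the small cradle, upright and square, with the handle top at (382,283) and both shoulders on the rails. The gripper is clear, so I'm handing the job in.

```bash
python3 -c "
from plant import r
print(r.finish_job())"
```

```text
the job is handed in; nothing more can be done
None
```

I rolled the green sign from beside the clip bar to its free end at about 7–9 N (about 5 mm of sink), put the roller back upright in its cradle, let go, and handed the job in at about 13 s; the orange sign was not touched.

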